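Seat a rack plate on a lift platform and jack it up

ROBOT

A 6-joint arm with a two-finger parallel gripper is mounted at the origin on the work surface. World frame = base frame: x ahead of the robot, y to its left, z up, the work surface at z = 0. Lengths are in mm, angles in rad, forces in N, time in s.
With the tool pointing down it reaches from about 325 to 750 mm from the base axis. Payload 7.6 kg.
Tool frame: the origin (TCP) lies midway between the tips of the shut fingers; the grasp point (between the pads) lies 19 mm behind it (env.grip_point_offset is the distance from the TCP to the grasp point, in mm); z points along the fingers, y is the line along which they close (so a half turn about z gives the same grasp; the last joint's range is limited). The gripper opens to 85 mm and grips with 20 to 120 N. Pads are 22 mm wide; open, the fingers measure 114 mm over their backs; the gripper's body (76 mm by 85 mm) begins 54 mm behind the grasp point. The pads swing forward as they close: fully open they stand 13 mm farther back than shut.
Start: joints at [-1.37, 0.052, 1.401, -0, 1.689, -0.07], TCP at [140.463, -505.881, 231.323] pointing down, gripper open.
Joint ranges: [-2.9, 2.9], [-0.91, 2.17], [0.12, 2.37], [-1.06, 4.2], [0.26, 2.73], [-2.93, 2.93]. Speed limits (rad/s): [2.57, 2.57, 3.01, 3.14, 3.14, 3.14].

INTERFACE

Orientations are given as a unit quaternion [w, x, y, z].
In Python, from plant import env gives the robot as it stands.
- The arm moves only by the tool apply_moves, never from a script. Its arguments are lists of equal length, an entry for each row: "twist": the turn, a rotation vector about the tool's x, y, z in units of pi rad (1.0 is pi rad), a list of three; "offset": the shift along the tool's x, y, z in units of 0.3 m (1.0 is 0.3 m), a list of three; "claw": the opening, from -1 (shut) to 1 (fully open). A call has 1 to 10 rows; each row is the pose to reach, as a shift and turn from the pose commanded when the call began, along the tool's axes at that moment, turning the shorter way round; what a row does not reach only later rows make up. A row lasts 1/10 s, in which the tool goes at most 50 mm and 8.59 degrees, less where a joint would pass 70% of its speed; a pose out of reach is approached as far as the arm can. A call with a number of a shift or a turn outside -1 to 1 is refused whole. A call with a gripper value outside its range is refused whole. The fingers move at their own pace and stop on an object; the grip force is fixed at half the most. Time passes only in rows, so rows that repeat a pose let the fingers close. It gives the time, the measured TCP pose, the force, the opening and the grip force at its end, in the units of the state.
- env.observe(): the state, without advancing time (a new reading comes with each control period).
- env.read_camera(name): name is "scene" or "top"; returns a dict with "color" (420x560x3 uint8, red, green, blue), "fx", "fy", "cx", "cy" (pixels), "rvec" (rotation vector, rad) and "tvec" (3), from world to camera coordinates, as OpenCV has them. Camera axes: x right, y down, z forward; pixel columns grow to the right and rows downward; lengths in mm; the calibration is good to about 2 mm. A picture is of the moment at which its call begins. There is no depth.
- env.sign_off(): hands the job in; it is judged then, once.
Trained networks look in a picture, given as the dict that the camera call returned (one of the last four; its "shot" number tells which), for a name from the list of things; names that differ only in an ending like _2 or _b are one class to them, and where a whole thing is asked for, a point or a joint stands for the part that bears it (a point fixed in the world has none). Each returns a list of dicts, best first, with "p" (0 to 1); they miss things now and then, are a little off and sometimes report something else, mostly with a low value. They report only what shows in the picture. A call takes as long as a camera call. They do not tell look-alikes from the thing itself.
- env.outline_of(picture, thing): "pixels" (420x560 bool, what is visible of it) and "box" ([left, top, right, bottom] in pixels, round what is visible of it).
The state is a dict: "t": time; "joint_pos": joint angles; "dq": joint speeds; "joint_torque": joint torques, N m; "ee_pos": TCP position; "orientation": TCP orientation; "force": force on the tool from outside, world axes, zero at the start; "torque": the same for the moment, N m; "grip_width": finger opening in mm; "gripper_force": force on a finger pad.
Only numpy, scipy, OpenCV 4.12 (cv2) and the standard library are available. Lean on these libraries where they do the work, as an engineer would, in place of code of your own. Each camera call takes 0.05 s, during which the arm holds its last target. There are 200 camera calls.

TASK

Lower the white rack plate gently over the two locating pins of the lift platform until it lies flush, and let go of it. Then stand the lever jack on the table with its saddle centred under the ring-marked lift lug of the platform and work its handle: one full trial stroke right down, let it come all the way back up, then right down again. Finish while holding the handle fully down, so that only the jack keeps the platform raised; leave all the other things on the bench where they are.

Things in the scene. Friction and masses are not known exactly. Their poses are not given: they have to be found in the camera images.
- plate: White plastic plate 150 x 104 x 8 mm (x, y, z), 0.28 kg, with grey round tube marks. A carrying fin on its middle, 60 mm long (x), 14 mm thick (y), tops 54 mm above the underside. Two 13.5 mm through holes for the pins on the x axis, 55 mm either side of centre. Origin: centre of the underside, z up. Same after a half turn: it may go on either way round.
- plate_grip (a point): Point in the middle of the plate's fin, 40 mm above the plate's underside, where to pinch it from above (fingers closing along the plate's y).
- seat (a point): Centre of the lift platform's top face, 85 mm above the table while down; moves with the platform. Aluminium slab 150 x 110 x 14 mm (x, y, z) on two columns, nothing above it but its pins. Its lift lug sticks out 59 mm from the -y edge. x runs along the line of the pins, z up. Plate fully home: its origin coincides with this point, x axes parallel.
- pin_a (a point): Foot of one locating pin, on the platform's top face 55 mm from the seat point along -x. Steel, 10 mm in diameter, 19 mm tall, the top 6 mm tapered.
- pin_b (a point): Foot of the other, equal pin, 55 mm from the seat point along +x.
- lift_point (a point): Centre of the round steel pad (32 mm in diameter) under the lug, at its lower face: 90 mm from the platform's centre along its -y, 68 mm above the table while down. A dark ring on the lug's top lies right above it. The lug is 44 mm wide (x), 14 mm thick, ends 24 mm beyond this point and is open below; the station's foot begins 45 mm farther in (+y).
- station: The lift station: a fixed foot 150 x 90 x 10 mm (x, y, z) with two guide columns, carrying the platform. Origin on the table below the platform's centre, axes parallel to the platform's.
- platform (a joint): How far the platform has risen, m: 0 resting down, up to 0.06. It weighs 0.55 kg, slides straight up and falls back when not held up.
- jack: Loose lever jack, grey and steel, 0.78 kg in all, balanced near its tower. Base 64 mm wide (y), 10 mm thick, x = -125 to +110 mm. Origin: underside of the base below the tower; z up; x to the saddle, -x to the handle. Grip tower 34 x 34 mm at the origin, top at 82 mm. In front of it a housing 40 mm wide, 32 mm high to x = 95 mm.
- jack_grip (a point): Point on the tower's axis 65 mm above the underside of the jack's base, where to pinch the tower from above (fingers closing along the jack's y).
- saddle_top (a point): Centre of the top of the round steel saddle (30 mm in diameter), at x = +90 mm in the jack, 58 mm above the underside with the handle up: 10 mm lower than the lift pad. It rises 60 mm per rad of the handle, 30 mm in all: 10 mm free, then 20 mm of lift.
- handle_pad (a point): Centre of the top of the black pad (45 mm long, 32 mm wide) at the end of the handle, where to press it; moves with it. The handle's pivot lies along the jack's y at x = 0, 55 mm up. Pad centre: x = -97 mm, 89 mm up with the handle up (sloping 0.28 rad, outer end higher); x = -101 mm, 38 mm up when fully down (0.22 rad, outer end lower).
- handle (a joint): Angle of the jack's handle, rad: 0 fully up, 0.5 fully down (stop). A spring and the load bring it back up when it is let go, damped: the jack does not latch. Pressing takes about 1.5 to 3 N unloaded and about 6 to 9 N with the platform and plate lifted.
- swab_box: Bystander: cardboard box 75 x 100 x 60 mm. Origin under its centre.
- gel: Bystander: clear bottle, 52 mm in diameter, 110 mm tall. Origin under its centre.
- jar: Bystander: jar, 60 mm in diameter, 75 mm tall. Origin under its centre.
- cup: Bystander: open white cup, 66 mm in diameter, 70 mm tall. Origin under its centre.
- tape_box: Bystander: white box 70 x 50 x 35 mm. Origin under its centre.
- mini_rack: Bystander: small white rack 60 x 100 mm with six black-capped tubes, 93 mm tall. Origin under its centre.
- tape: Bystander: white roll of tape lying flat, 70 mm in diameter, 22 mm tall. Origin under its centre.
Not all that is in view belongs to the job. What is shaped like the plate but blue is not meant.

How it is judged:
By the outcome, as a careful person would: the job done as asked, in the order asked, and still so for the second after the job is handed in, while the arm keeps its last pose, push and grip.
It also fails if it takes over 72 s, if anything falls off the work surface, if the arm or the gripper's body presses on something with over 40 N, if the wrist force passes 120 N, or if a joint passes its speed limit or range.

## Working session

There is one attempt and no reset: what is moved stays moved. The work goes in short steps, Python scripts to look and compute and a tool call to move; the robot and the scene stay as the last step left them, time stands still between calls to the robot, and variables do not carry over. Pictures are saved under pics/ and viewed, at most 10 in all, crops included, and the job is handed in when it is done.

Besides the shell and the picture viewer there is one more tool, called after "Call:" as name(argument=value, ...) on one line, values as JSON. apply_moves: Moves the arm, as the interface text tells. Shifts and turns lie within -1 to 1; 1 stands for 0.3 m of shift or pi rad of turn. Its arguments: {"type":"object","properties":{"twist":{"type":"array","items":{"type":"array","items":{"type":"number"}}},"offset":{"type":"array","items":{"type":"array","items":{"type":"number"}}},"claw":{"type":"array","items":{"type":"number"}}},"required":["twist","offset","claw"]}

```bash
mkdir -p pics; ls
cat > h.py <<'E'
import numpy as np,cv2
from plant import env
def shot(n,save=None):
    p=env.read_camera(n)
    if save: cv2.imwrite('pics/'+save+'.png',p['color'][:,:,::-1])
    return p
def KRt(p):
    K=np.array([[p['fx'],0,p['cx']],[0,p['fy'],p['cy']],[0,0,1.]])
    R=cv2.Rodrigues(np.array(p['rvec'],float))[0]
    return K,R,np.array(p['tvec'],float).ravel()
def ray(p,uv,z):
    K,R,t=KRt(p); c=-R.T@t
    d=R.T@np.linalg.solve(K,np.array([uv[0],uv[1],1.]))
    return c+d*(z-c[2])/d[2]
def proj(p,X):
    K,R,t=KRt(p); q=(R@np.asarray(X,float).reshape(-1,3).T).T+t
    q=q@K.T; return q[:,:2]/q[:,2:]
E
python3 - <<'E'
from h import *
s=env.observe(); print({k:np.round(v,3) for k,v in s.items()})
for n in('scene','top'):
    p=shot(n,n+'0'); K,R,t=KRt(p); print(n,-R.T@t,K[0,0],R[2])
    for th in('plate','seat','jack','handle_pad','saddle_top','jack_grip','lift_point','pin_a','swab_box','gel','jar','cup','tape_box','mini_rack','tape'):
        try:
            for o in env.outline_of(p,th)[:3]:
                m=o['pixels']; ys,xs=np.nonzero(m); print(th,round(o['p'],2),o['box'],xs.mean().round(1),ys.mean().round(1),len(xs), np.round(ray(p,(xs.mean(),ys.mean()),30)[:2]))
        except Exception as e: print(th,e)
E
```

```text
pics
{'t': np.float64(0.0), 'joint_pos': array([-1.37 ,  0.053,  1.402,  0.   ,  1.689, -0.07 ]), 'dq': array([ 0.002, -0.001,  0.001,  0.   , -0.   , -0.001]), 'joint_torque': array([-2.0000e-03, -3.8167e+01, -3.6020e+01, -0.0000e+00,  6.0000e-03,
        0.0000e+00]), 'ee_pos': array([ 140.405, -505.563,  230.465]), 'orientation': array([-0.001,  0.991,  0.135, -0.   ]), 'force': array([0.482, 1.174, 0.467]), 'torque': array([ 0.034, -0.031,  0.02 ]), 'gripper_force': np.float64(0.0), 'grip_width': np.float64(85.48)}
scene [1359.94823824 -128.12175185  825.06897133] 405.8602137273917 [-0.73743069  0.06171061 -0.67259779]
plate 0.97 [298.0, 171.3, 343.2, 205.3] 320.0 188.0 1053 [368.  75.]
seat 0.88 [366.5, 193.4, 432.2, 245.3] 404.2 213.3 1884 [515. 298.]
jack 0.64 [125.0, 203.4, 209.7, 253.8] 165.7 231.6 2077 [ 509. -390.]
handle_pad 0.49 [122.2, 205.6, 158.4, 225.0] 138.5 214.2 287 [ 424. -479.]
saddle_top 0.57 [194.5, 224.1, 202.6, 236.0] 197.9 228.6 88 [ 508. -300.]
jack_grip 0.61 [119.1, 204.7, 212.1, 247.0] 166.3 231.5 2031 [ 509. -388.]
lift_point 0.64 [365.1, 189.2, 433.5, 
[... 1335 characters left out ...]
k_grip 0.74 [342.2, 202.7, 436.7, 252.1] 387.4 227.7 2000 [ 504. -388.]
lift_point 0.68 [117.3, 170.3, 188.9, 230.8] 147.7 201.4 2565 [570. 290.]
pin_a 0.63 [119.1, 172.0, 185.9, 235.2] 147.5 201.6 2546 [569. 290.]
swab_box 0.72 [287.0, 118.8, 325.4, 154.0] 307.8 136.7 1092 [ 763. -164.]
gel 0.75 [222.7, 127.1, 244.2, 149.7] 233.6 137.6 351 [758.  50.]
gel 0.7 [351.6, 213.0, 361.3, 221.8] 354.8 214.1 110 [ 541. -297.]
jar 0.87 [127.6, 249.4, 148.5, 270.2] 138.1 258.9 477 [407. 309.]
cup 0.84 [310.0, 255.7, 331.4, 281.7] 318.7 267.1 444 [ 392. -196.]
tape_box 0.86 [354.0, 135.3, 382.0, 165.8] 366.6 150.6 492 [ 724. -331.]
mini_rack 0.95 [163.9, 115.4, 203.1, 144.4] 185.9 130.8 825 [777. 188.]
```

Run:
```python
import cv2
a=cv2.imread('pics/top0.png')
cv2.imwrite('pics/v1.png',cv2.resize(a[100:330,90:460],None,fx=2.16,fy=2.16,interpolation=cv2.INTER_CUBIC))
a=cv2.imread('pics/scene0.png')
cv2.imwrite('pics/v2.png',cv2.resize(a[140:330,90:460],None,fx=2.16,fy=2.16,interpolation=cv2.INTER_CUBIC))
```

```text
(no output)
```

View pics/v1.png

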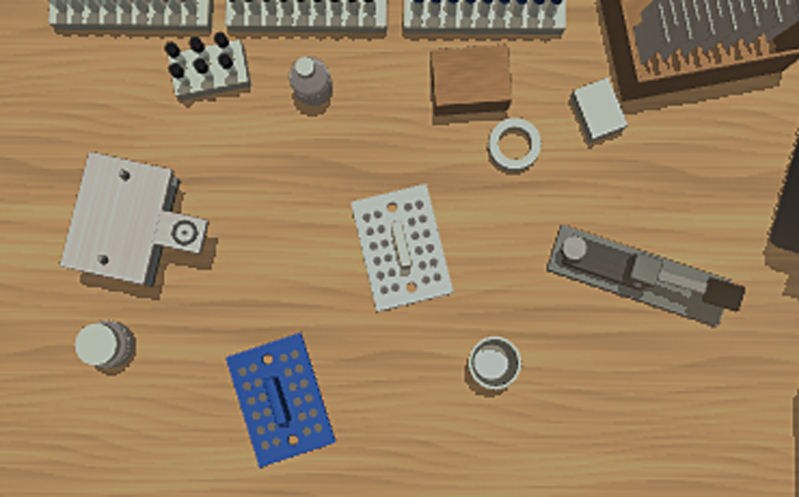

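View pics/v2.png

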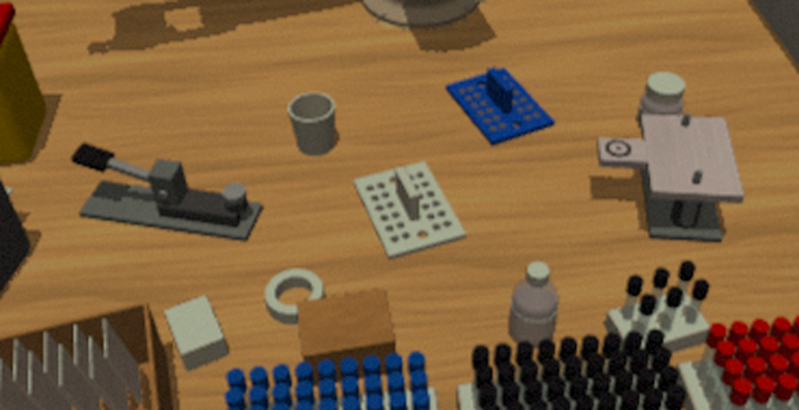

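The top view shows the white plate at crop (402,247), the platform at (120,220) with its ring at (184,232), and the jack at (645,275) with its saddle pointing left. The blue look-alike is at (280,400). Next I fit poses by matching silhouettes.

```bash
cat >> h.py <<'E'
from scipy.optimize import minimize
def box(x0,x1,y0,y1,z0,z1): return np.array([[x,y,z] for x in(x0,x1) for y in(y0,y1) for z in(z0,z1)],float)
def cyl(x,y,r,z0,z1): return np.array([[x+r*np.cos(a),y+r*np.sin(a),z] for a in np.linspace(0,6.28,20) for z in(z0,z1)])
M={'plate':[box(-75,75,-52,52,0,8),box(-30,30,-7,7,0,54)],
'seat':[box(-75,75,-55,55,-14,0),box(-22,22,-114,-55,-14,0),cyl(-55,0,5,0,18),cyl(55,0,5,0,18)],
'jack':[box(-125,110,-32,32,0,10),box(-17,17,-17,17,0,82),box(0,95,-20,20,0,32),cyl(90,0,15,0,58),
 np.array([[x,y,z] for y in(-16,16) for x,z in((-121,95),(-118,86),(-78,75),(-75,83))],float),
 np.array([[x,y,z] for y in(-6,6) for x,z in((0,60),(0,50),(-80,82),(-80,72))],float)]}
def place(P,x,y,z,a):
    c,s=np.cos(a),np.sin(a); return P@np.array([[c,s,0],[-s,c,0],[0,0,1]])+[x,y,z]
def render(p,name,v,S=4):
    im=np.zeros((420*S,560*S),np.uint8)
    for P in M[name]:
        q=(proj(p,place(P,*v))+.5)*S-.5
        cv2.fillConvexPoly(im,cv2.convexHull(np.round(q*16).astype(np.int32)),255,shift=4)
    return cv2.resize(im,(560,420),interpolation=cv2.INTER_AREA)/255.
def fit(name,views,v0,z,free_z=False):
    # views: list of (picture, mask)
    def f(u):
        v=(u[0],u[1],z+(u[3] if free_z else 0),u[2]/100)
        return sum(np.abs(render(p,name,v)-m).sum() for p,m in views)
    u0=np.array([v0[0],v0[1],v0[2]*100]+([0] if free_z else []))
    best=None
    for d in(12,5,3):
        n=len(u0); r=minimize(f,u0,method='Nelder-Mead',options=dict(initial_simplex=np.vstack([u0]+[u0+d*np.eye(n)[i] for i in range(n)]),xatol=.05,fatol=.2))
        u0=r.x
    return np.round([u0[0],u0[1],u0[2]/100]+list(u0[3:]),3),round(r.fun,1)
def mask(p,name,near,rad=25):
    for o in env.outline_of(p,name):
        ys,xs=np.nonzero(o['pixels'])
        if np.hypot(xs.mean()-near[0],ys.mean()-near[1])<rad: return o['pixels'].astype(float)
E
python3 - <<'E'
from h import *
T,S=shot('top'),shot('scene')
for n,v0,z in(('plate',(535,-74,.25),0),('seat',(560,280,-.23),85),('jack',(500,-380,1.32),0)):
    vs=[]
    for p in(T,S):
        near=proj(p,[v0[0],v0[1],z+20])[0]
        m=mask(p,n,near)
        if m is None: print(n,'none'); continue
        vs.append((p,m)); print(n,fit(n,[(p,m)],v0,z))
    print(n,'both',fit(n,vs,v0,z))
E
```

```text
plate none
plate (array([ 5.35344e+02, -7.39280e+01,  2.54000e-01]), np.float64(75.1))
plate both (array([ 5.35344e+02, -7.39280e+01,  2.54000e-01]), np.float64(75.1))
seat (array([ 5.65573e+02,  2.85975e+02, -2.07000e-01]), np.float64(86.8))
seat (array([ 5.60932e+02,  2.85058e+02, -2.06000e-01]), np.float64(159.5))
seat both (array([ 5.64600e+02,  2.85654e+02, -2.06000e-01]), np.float64(309.4))
jack (array([ 509.972, -379.65 ,    1.259]), np.float64(101.5))
jack (array([ 505.908, -380.283,    1.256]), np.float64(188.8))
jack both (array([ 508.837, -379.827,    1.256]), np.float64(358.0))
```

```bash
cat > mv.py <<'E'
# usage: mv.py x y z yaw  [x y z yaw ...] -- prints offset/twist from the tracked pose; the last target becomes the tracked pose
import sys,json,os,numpy as np
f='cmd.json'
c=json.load(open(f)) if os.path.exists(f) else [140.463,-505.881,231.323,0.2707]
a=[float(v) for v in sys.argv[1:]]
x,y,z,w=c
for i in range(0,len(a),4):
    t=a[i:i+4]; d=np.array(t[:2])-[x,y]
    o=[d@[np.cos(w),np.sin(w)],d@[np.sin(w),-np.cos(w)],z-t[2]]
    print('offset',np.round(np.array(o)/300,4).tolist(),'twist z',round(-(t[3]-w)/np.pi,4),'dist',round(np.linalg.norm(o)))
    if '-n' not in sys.argv: json.dump(t,open(f,'w'))
E
python3 mv.py 350 -290 200 .254; python3 mv.py 538 -74 130 .254; python3 mv.py 538 -74 21 .254
```

```text
offset [0.8654, -0.5066, 0.1044] twist z 0.0053 dist 302
offset [0.7875, -0.5394, 0.2333] twist z -0.0 dist 295
offset [0.0, 0.0, 0.3633] twist z -0.0 dist 109
```

Call:
apply_moves(offset=[[0.8654, -0.5066, 0.1044], [0.8654, -0.5066, 0.1044], [0.8654, -0.5066, 0.1044], [0.8654, -0.5066, 0.1044], [0.8654, -0.5066, 0.1044], [0.8654, -0.5066, 0.1044], [0.8654, -0.5066, 0.1044]], twist=[[0, 0, 0.0053], [0, 0, 0.0053], [0, 0, 0.0053], [0, 0, 0.0053], [0, 0, 0.0053], [0, 0, 0.0053], [0, 0, 0.0053]], claw=[1, 1, 1, 1, 1, 1, 1])

```text
t: 2.7
ee_pos: [352.7, -286.1, 199.5]
orientation: [-0.001, 0.992, 0.13, 0.0]
force: [-0.7, -1.2, 0.2]
grip_width: 85.6
gripper_force: 0.0
```

Call:
apply_moves(offset=[[0.7875, -0.5394, 0.2333], [0.7875, -0.5394, 0.2333], [0.7875, -0.5394, 0.2333], [0.7875, -0.5394, 0.2333], [0.7875, -0.5394, 0.2333], [0.7875, -0.5394, 0.2333], [0.7875, -0.5394, 0.2333], [0.7875, -0.5394, 0.2333], [0.7875, -0.5394, 0.2333]], twist=[[0, 0, 0], [0, 0, 0], [0, 0, 0], [0, 0, 0], [0, 0, 0], [0, 0, 0], [0, 0, 0], [0, 0, 0], [0, 0, 0]], claw=[1, 1, 1, 1, 1, 1, 1, 1, 1])

```text
t: 3.6
ee_pos: [537.7, -75.1, 130.4]
orientation: [0.0, 0.992, 0.126, 0.0]
force: [0.0, 0.8, 0.6]
grip_width: 85.7
gripper_force: 0.0
```

Call:
apply_moves(offset=[[0, 0, 0.1], [0, 0, 0.2], [0, 0, 0.3], [0, 0, 0.3633], [0, 0, 0.3633]], twist=[[0, 0, 0], [0, 0, 0], [0, 0, 0], [0, 0, 0], [0, 0, 0]], claw=[1, 1, 1, 1, 1])

```text
t: 4.1
ee_pos: [535.7, -75.0, 18.7]
orientation: [-0.001, 0.992, 0.126, -0.002]
force: [0.3, -0.5, 0.5]
grip_width: 85.5
gripper_force: 0.0
```

Call:
apply_moves(offset=[[0, 0, 0], [0, 0, 0], [0, 0, 0], [0, 0, 0], [0, 0, 0], [0, 0, 0], [0, 0, 0], [0, 0, 0], [0, 0, 0], [0, 0, 0]], twist=[[0, 0, 0], [0, 0, 0], [0, 0, 0], [0, 0, 0], [0, 0, 0], [0, 0, 0], [0, 0, 0], [0, 0, 0], [0, 0, 0], [0, 0, 0]], claw=[-1, -1, -1, -1, -1, -1, -1, -1, -1, -1])

```text
t: 5.1
ee_pos: [538.4, -74.0, 21.7]
orientation: [0.0, 0.992, 0.127, 0.001]
force: [-1.3, 0.2, 5.2]
grip_width: 13.2
gripper_force: 59.9
```

```bash
python3 mv.py 545 100 180 .05; python3 mv.py 555 288 180 -.206
```

```text
offset [0.1683, -0.5555, -0.53] twist z 0.0649 dist 236
offset [0.0646, -0.6242, 0.0] twist z 0.0815 dist 188
```

Call:
apply_moves(offset=[[0, 0, -0.05], [0, 0, -0.15], [0, 0, -0.3], [0.05, -0.15, -0.45], [0.1683, -0.5555, -0.53], [0.1683, -0.5555, -0.53], [0.1683, -0.5555, -0.53], [0.1683, -0.5555, -0.53], [0.1683, -0.5555, -0.53]], twist=[[0, 0, 0], [0, 0, 0], [0, 0, 0], [0, 0, 0.02], [0, 0, 0.0649], [0, 0, 0.0649], [0, 0, 0.0649], [0, 0, 0.0649], [0, 0, 0.0649]], claw=[-1, -1, -1, -1, -1, -1, -1, -1, -1])

```text
t: 6.0
ee_pos: [544.5, 100.8, 180.0]
orientation: [0.0, 1.0, 0.026, -0.0]
force: [-0.2, -0.3, -3.6]
grip_width: 13.4
gripper_force: 59.7
```

Call:
apply_moves(offset=[[0.0646, -0.6242, 0], [0.0646, -0.6242, 0], [0.0646, -0.6242, 0], [0.0646, -0.6242, 0], [0.0646, -0.6242, 0], [0.0646, -0.6242, 0], [0.0646, -0.6242, 0], [0.0646, -0.6242, 0]], twist=[[0, 0, 0.0815], [0, 0, 0.0815], [0, 0, 0.0815], [0, 0, 0.0815], [0, 0, 0.0815], [0, 0, 0.0815], [0, 0, 0.0815], [0, 0, 0.0815]], claw=[-1, -1, -1, -1, -1, -1, -1, -1])

```text
t: 6.8
ee_pos: [555.2, 286.3, 180.0]
orientation: [0.0, 0.995, -0.104, -0.0]
force: [-0.9, -0.1, -3.8]
grip_width: 13.2
gripper_force: 60.7
```

Run:
```python
from h import *
s=env.observe(); print(s['ee_pos'],s['orientation'],s['force'],s['grip_width'])
T=shot('top','top1');S=shot('scene','scene1')
a=np.zeros((600,800,3),np.uint8)
t=T['color'][140:260,80:240,::-1]; a[:300,:400]=cv2.resize(t,(400,300),interpolation=cv2.INTER_CUBIC)
t=S['color'][100:280,320:480,::-1]; a[:,400:]=0; a[:450,400:]=cv2.resize(t,(400,450),interpolation=cv2.INTER_CUBIC)
cv2.imwrite('pics/v3.png',a)
for p in(T,S):
    for o in env.outline_of(p,'plate'): print(o['p'],np.round(o['box']),o['pixels'].sum())
```

```text
[555.23390351 286.31093073 179.97018123] [ 2.45691868e-04  9.94591583e-01 -1.03862964e-01 -8.82480401e-05] [-0.93716736 -0.13365797 -3.80691853] 13.246740321144527
0.9 [198. 257. 247. 315.] 2005
0.64 [100. 167. 160. 232.] 1264
0.62 [395. 170. 439. 207.] 1342
0.62 [296. 173. 347. 204.] 1012
```

View pics/v3.png

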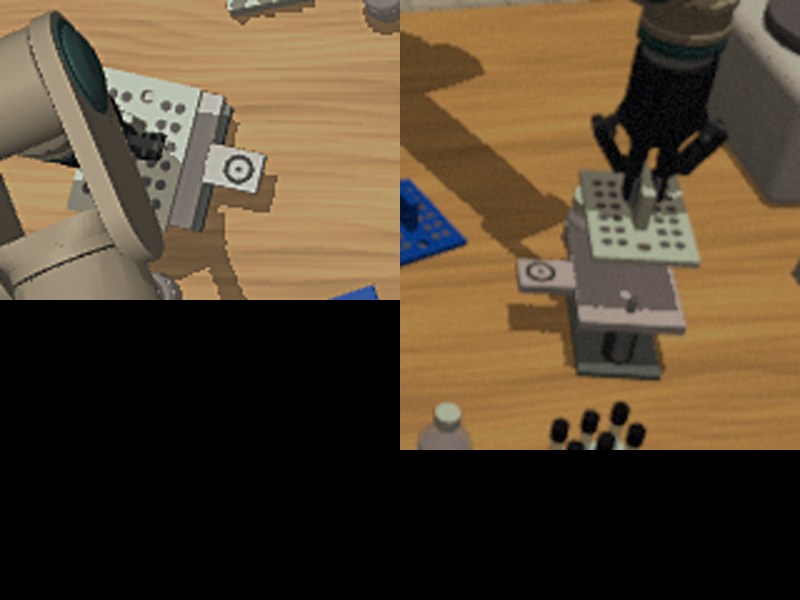

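The plate is gripped square and hangs above the platform, with the near pin at crop (630,298) in the scene view. The arm hides much of the top view, so I'll refine with colour masks from the unobstructed first pictures.

```bash
cat >> h.py <<'E'
def soft(img):
    c=img.astype(float); mx=c.max(2)+1e-6
    s=(c[:,:,0]-c[:,:,2])/mx   # wood: high; grey: ~0
    return s
def fitsoft(name,views,v0,z,ign=None,pad=10,use=None):
    W=[]
    for p,img in views:
        r=render(p,name,(v0[0],v0[1],z,v0[2]))>0
        near=cv2.dilate(r.astype(np.uint8),np.ones((2*pad+1,)*2))>0
        far=cv2.dilate(r.astype(np.uint8),np.ones((2*pad+13,)*2))>0
        s=soft(img); wood=np.median(s[far&~near]); obj=np.median(s[cv2.erode(r.astype(np.uint8),np.ones((5,5)))>0])
        a=np.clip((s-wood)/(obj-wood),0,1)
        w=near.astype(float)
        if use is not None: w*=use(p)
        W.append((p,a,w))
    def f(u):
        v=(u[0],u[1],z,u[2]/100); t=0
        for p,a,w in W:
            r=render(p,name,v); ww=w
            if ign is not None:
                k=np.zeros((420,560),np.uint8)
                for P in ign: cv2.fillConvexPoly(k,cv2.convexHull(np.round(proj(p,place(P,u[0],u[1],0,v[3]))).astype(np.int32)),1)
                ww=w*np.where((cv2.dilate(k,np.ones((3,3)))>0)&(r<.02),0,1)
            t+=(ww*(r-a)**2).sum()
        return t
    u0=np.array([v0[0],v0[1],v0[2]*100])
    for d in(8,3,2):
        r=minimize(f,u0,method='Nelder-Mead',options=dict(initial_simplex=np.vstack([u0]+[u0+d*np.eye(3)[i] for i in range(3)]),xatol=.03,fatol=.02)); u0=r.x
    return np.round([u0[0],u0[1],u0[2]/100],3),round(r.fun,1)
E
cat > f1.py <<'E'
from h import *
T,S=shot('top'),shot('scene')
t0,s0=[cv2.imread(f'pics/{n}0.png')[:,:,::-1] for n in('top','scene')]
st=[box(-75,75,-45,45,0,71)]
for n,v0,z,ig in(('plate',(537,-74,.253),0,None),('seat',(564,285,-.206),85,st),('jack',(508,-380,1.256),0,None)):
    print(n,'top',*fitsoft(n,[(T,t0)],v0,z,ig),'scene',*fitsoft(n,[(S,s0)],v0,z,ig),'both',*fitsoft(n,[(T,t0),(S,s0)],v0,z,ig))
E
python3 f1.py
```

```text
plate top [ 5.40801e+02 -7.38630e+01  2.54000e-01] 57.8 scene [ 5.37013e+02 -7.33230e+01  2.51000e-01] 21.6 both [ 5.39781e+02 -7.34970e+01  2.51000e-01] 108.8
seat top [ 5.65508e+02  2.85587e+02 -2.03000e-01] 33.3 scene [ 5.60897e+02  2.86269e+02 -2.11000e-01] 217.3 both [ 5.64987e+02  2.85094e+02 -2.04000e-01] 282.2
jack top [ 510.409 -379.759    1.258] 150.4 scene [ 505.84  -379.858    1.257] 176.7 both [ 509.806 -379.541    1.259] 370.8
```

```bash
python3 mv.py 562.3 285.8 130 -.205
```

```text
offset [0.0253, 0.0022, 0.1667] twist z -0.0003 dist 51
```

Call:
apply_moves(offset=[[0.0253, 0.0022, 0.09], [0.0253, 0.0022, 0.1667], [0.0253, 0.0022, 0.1667], [0.0253, 0.0022, 0.1667]], twist=[[0, 0, -0.0003], [0, 0, -0.0003], [0, 0, -0.0003], [0, 0, -0.0003]], claw=[-1, -1, -1, -1])

```text
t: 7.5
ee_pos: [562.1, 285.8, 130.3]
orientation: [0.0, 0.995, -0.102, -0.0]
force: [0.4, -0.3, -2.8]
grip_width: 13.3
gripper_force: 60.6
```

```bash
cat > f2.py <<'E'
from h import *
s=env.observe(); tc=s['ee_pos']; print(tc,s['orientation'],s['force'])
S=shot('scene','scene2');T=shot('top','top2')
z=tc[2]-21
for nm,p in(('scene',S),('top',T)):
    g=cv2.GaussianBlur(p['color'].astype(np.float32),(0,0),.7)
    gx=cv2.Sobel(g,cv2.CV_32F,1,0);gy=cv2.Sobel(g,cv2.CV_32F,0,1)
    # edges of plate: scene sees the faces toward +x; outline
    t=np.linspace(-1,1,60)[:,None]
    E={'+x':(np.c_[75+0*t,48*t],(0,1)),'+y':(np.c_[71*t,52+0*t],(1,0)),'-y':(np.c_[71*t,-52+0*t],(1,0)),'-x':(np.c_[-75+0*t,48*t],(0,1))}
    for k,(P,_) in E.items():
        for zz in(8,0):
            Q=np.c_[P,np.full(60,zz)]; res=[]
            ax=np.array([1,0]) if 'x' in k else np.array([0,1])
            for d in np.arange(-8,8.1,.5):
                A=place(Q+np.r_[ax*d,0],tc[0],tc[1],z,-.205); q=proj(p,A).astype(np.float32)
                B=proj(p,place(Q+np.r_[ax*(d+1),0],tc[0],tc[1],z,-.205)); n=np.array([B[:,0]-q[:,0],B[:,1]-q[:,1]]); n/=np.linalg.norm(n,axis=0)
                v=0
                for c in range(3):
                    sx=cv2.remap(gx[:,:,c],q[:,:1],q[:,1:],1).ravel();sy=cv2.remap(gy[:,:,c],q[:,:1],q[:,1:],1).ravel()
                    v=v+np.abs(np.median(sx*n[0]+sy*n[1]))
                res.append(v)
            print(nm,k,zz,np.round(res[::2]).astype(int).tolist(),'peak',np.arange(-8,8.1,.5)[np.argmax(res)])
a=cv2.resize(S['color'][140:260,350:470,::-1],(600,600),interpolation=cv2.INTER_CUBIC)
cv2.imwrite('pics/v4.png',a)
E
python3 f2.py
```

```text
[562.08954093 285.79404381 130.28156293] [ 1.47471271e-04  9.94761032e-01 -1.02227381e-01 -1.72462268e-04] [ 0.37302115 -0.32720276 -2.8348605 ]
scene +x 8 [61, 113, 180, 256, 342, 433, 515, 587, 625, 644, 626, 579, 495, 397, 295, 195, 110] peak 1.5
scene +x 0 [642, 632, 587, 507, 408, 307, 208, 122, 54, 22, 43, 59, 59, 56, 48, 39, 30] peak -7.5
scene +y 8 [196, 128, 53, 69, 120, 179, 230, 271, 294, 264, 217, 171, 122, 74, 38, 17, 9] peak 0.0
scene +y 0 [309, 280, 251, 197, 130, 59, 60, 108, 167, 227, 267, 295, 300, 251, 210, 151, 97] peak -8.0
scene -y 8 [65, 41, 9, 23, 28, 228, 368, 455, 460, 464, 350, 205, 100, 69, 7, 63, 125] peak 0.5
scene -y 0 [108, 77, 40, 28, 24, 38, 21, 198, 367, 467, 513, 495, 410, 283, 156, 75, 19] peak 2.0
scene -x 8 [34, 37, 35, 24, 16, 6, 8, 16, 23, 31, 35, 51, 66, 76, 79, 84, 80] peak 7.0
scene -x 0 [44, 54, 64, 71, 79, 79, 77, 71, 80, 75, 72, 54, 36, 30, 11, 4, 3] peak 0.5
top +x 8 [4, 4, 6, 8, 4, 13, 48, 111, 194, 294, 380, 429, 424, 365, 277, 176, 90] peak 3.5
top +x 0 [2, 4, 4, 6, 8, 4, 14, 50, 112, 194, 296, 381, 429, 425, 367, 281, 182] peak 4.5
top +y 8 [29, 22, 24, 35, 35, 48, 49, 50, 52, 51, 48, 48, 44, 42, 35, 17, 9] peak 0.0
top +y 0 [21, 31, 23, 34, 22, 25, 33, 36, 46, 51, 52, 50, 51, 50, 48, 43, 44] peak 2.0
top -y 8 [29, 73, 130, 157, 181, 141, 34, 86, 277, 430, 471, 361, 277, 185, 102, 5, 110] peak 2.0
top -y 0 [448, 267, 73, 63, 125, 158, 170, 164, 46, 59, 227, 401, 484, 384, 316, 222, 133] peak 4.0
top -x 8 [18, 14, 11, 11, 12, 15, 14, 13, 14, 8, 5, 4, 3, 1, 1, 1, 1] peak -8.0
top -x 0 [19, 16, 15, 14, 16, 18, 23, 19, 14, 11, 7, 5, 5, 4, 1, 2, 2] peak -2.0
```

View pics/v4.png

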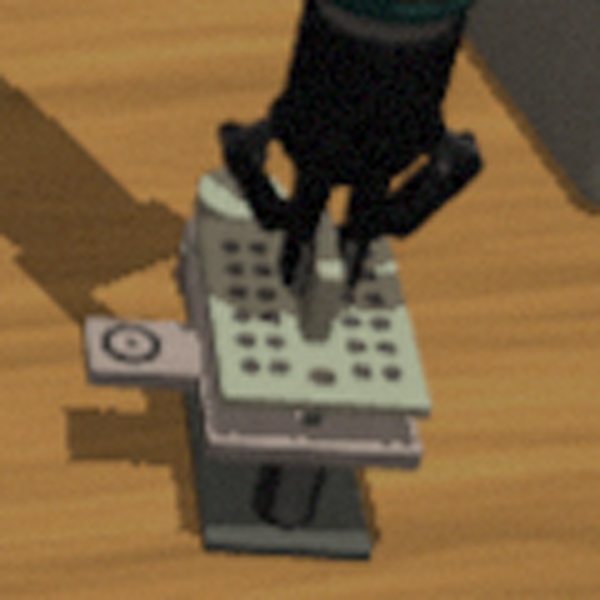

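The plate hangs about level, with its near hole at crop (322,376) and the near pin just under its edge at (312,418). I'll run the same edge method on the slab in the unobstructed pictures to get the relative offset.

```bash
cat > f3.py <<'E'
from h import *
def edges(p,img,x0,y0,yaw,z,hx,hy,keys,segs={}):
    g=cv2.GaussianBlur(img.astype(np.float32),(0,0),.7)
    gx=cv2.Sobel(g,cv2.CV_32F,1,0);gy=cv2.Sobel(g,cv2.CV_32F,0,1); out={}
    for k in keys:
        lo,hi=segs.get(k,(-.93,.93)); t=np.linspace(lo,hi,80); sg=1 if k[0]=='+' else -1
        P=np.c_[sg*hx+0*t,hy*t] if 'x' in k else np.c_[hx*t,sg*hy+0*t]
        ax=np.array([1,0,0]) if 'x' in k else np.array([0,1,0]); D=np.arange(-8,8.1,.25); res=[]
        for d in D:
            Q=np.c_[P,np.zeros(80)]+ax*d
            q=proj(p,place(Q,x0,y0,z,yaw)).astype(np.float32); n=(proj(p,place(Q+ax,x0,y0,z,yaw))-q).T; n/=np.linalg.norm(n,axis=0)
            v=0
            for c in range(3):
                sx=cv2.remap(gx[:,:,c],q[:,:1],q[:,1:],1).ravel();sy=cv2.remap(gy[:,:,c],q[:,:1],q[:,1:],1).ravel()
                v=v+np.median(sx*n[0]+sy*n[1])
            res.append(v)
        r=np.array(res); pk=[(D[i],int(r[i])) for i in range(1,len(D)-1) if abs(r[i])>=abs(r[i-1]) and abs(r[i])>abs(r[i+1]) and abs(r[i])>80]
        out[k]=pk
    return out
if __name__=='__main__':
    T,S=shot('top'),shot('scene'); L=lambda n:cv2.imread(f'pics/{n}.png')[:,:,::-1]
    sg={'-y':(.35,.9)}; sg2={'-y':(-.9,-.35)}
    for n,p in(('top',T),('scene',S)):
        im=L(n+'0')
        print(n,'slab z85',edges(p,im,562,285.8,-.205,85,75,55,['+x','-x','+y','-y'],sg),edges(p,im,562,285.8,-.205,85,75,55,['-y'],sg2))
        print(n,'plate0 z8',edges(p,im,538,-74,.253,8,75,52,['+x','-x','+y','-y']))
        print(n,'plate2 z117',edges(p,L(n+'2'),562.1,285.8,-.205,117.3,75,52,['+x','+y','-y']))
E
python3 f3.py
```

```text
top slab z85 {'+x': [(np.float64(2.0), -423)], '-x': [(np.float64(4.25), 847)], '+y': [(np.float64(-0.5), -397)], '-y': [(np.float64(-7.0), 94), (np.float64(1.5), 1030)]} {'-y': [(np.float64(-7.25), 83), (np.float64(1.0), 1042)]}
top plate0 z8 {'+x': [(np.float64(3.0), -519)], '-x': [(np.float64(3.5), 567)], '+y': [(np.float64(-1.5), -460)], '-y': [(np.float64(-0.75), 422)]}
top plate2 z117 {'+x': [(np.float64(3.5), -433)], '+y': [], '-y': [(np.float64(-5.5), -168), (np.float64(-3.75), -181), (np.float64(1.5), 515)]}
scene slab z85 {'+x': [(np.float64(1.5), -622)], '-x': [(np.float64(2.75), 343)], '+y': [(np.float64(-0.75), -286)], '-y': [(np.float64(0.25), 797)]} {'-y': [(np.float64(-6.5), -356), (np.float64(0.75), 583), (np.float64(1.5), 586)]}
scene plate0 z8 {'+x': [(np.float64(-0.25), -591)], '-x': [(np.float64(0.5), 351)], '+y': [(np.float64(0.75), -325)], '-y': [(np.float64(1.25), 411)]}
scene plate2 z117 {'+x': [(np.float64(1.25), -646)], '+y': [(np.float64(0.25), -242)], '-y': [(np.float64(1.0), 466)]}
```

```bash
python3 mv.py 562.1 285.4 120 -.205;python3 mv.py 562.1 285.4 108 -.205
```

```text
offset [-0.0004, 0.0014, 0.0333] twist z -0.0 dist 10
offset [0.0, 0.0, 0.04] twist z -0.0 dist 12
```

Call:
apply_moves(offset=[[-0.0004, 0.0014, 0.01], [-0.0004, 0.0014, 0.02], [-0.0004, 0.0014, 0.027], [-0.0004, 0.0014, 0.0333], [-0.0004, 0.0014, 0.0333]], twist=[[0, 0, 0], [0, 0, 0], [0, 0, 0], [0, 0, 0], [0, 0, 0]], claw=[-1, -1, -1, -1, -1])

```text
t: 8.2
ee_pos: [561.7, 285.4, 119.4]
orientation: [0.0, 0.995, -0.102, -0.0]
force: [-0.6, 0.3, -3.3]
grip_width: 13.6
gripper_force: 60.6
```

No contact force with the underside already about 5 mm below the pin tops, so the pins are in the holes. I'll continue gently.

Call:
apply_moves(offset=[[0, 0, 0.007], [0, 0, 0.014], [0, 0, 0.021], [0, 0, 0.028], [0, 0, 0.034], [0, 0, 0.04], [0, 0, 0.04], [0, 0, 0.04]], twist=[[0, 0, 0], [0, 0, 0], [0, 0, 0], [0, 0, 0], [0, 0, 0], [0, 0, 0], [0, 0, 0], [0, 0, 0]], claw=[-1, -1, -1, -1, -1, -1, -1, -1])

```text
t: 9.0
ee_pos: [562.0, 285.4, 108.0]
orientation: [0.0, 0.995, -0.102, 0.0]
force: [-0.3, 0.4, -2.9]
grip_width: 13.2
gripper_force: 60.6
```

Call:
apply_moves(offset=[[0, 0, 0.004], [0, 0, 0.007], [0, 0, 0.009], [0, 0, 0.009]], twist=[[0, 0, 0], [0, 0, 0], [0, 0, 0], [0, 0, 0]], claw=[-1, -1, -1, -1])

```text
t: 9.4
ee_pos: [562.2, 285.5, 106.8]
orientation: [-0.0, 0.995, -0.102, 0.001]
force: [-4.0, -2.0, 5.0]
grip_width: 13.1
gripper_force: 62.0
```

Call:
apply_moves(offset=[[0, 0, 0.009], [0, 0, 0.009], [0, 0, 0.009], [0, 0, 0.009], [0, 0, 0.009], [0, 0, 0.009]], twist=[[0, 0, 0], [0, 0, 0], [0, 0, 0], [0, 0, 0], [0, 0, 0], [0, 0, 0]], claw=[0.3, 0.3, 0.3, 0.3, 0.3, 0.3])

```text
t: 10.0
ee_pos: [562.0, 285.4, 102.6]
orientation: [0.0, 0.995, -0.102, 0.0]
force: [-0.2, -1.5, -0.6]
grip_width: 55.9
gripper_force: 0.0
```

```bash
echo '[562.1,285.4,105.3,-0.205]'>cmd.json; python3 mv.py 562.1 285.4 225 -.205;python3 mv.py 545 0 225 .4;python3 mv.py 525 -250 225 1.1;python3 mv.py 507.5 -379.6 140 1.257
```

```text
offset [0.0, 0.0, -0.399] twist z -0.0 dist 120
offset [0.1379, 0.943, 0.0] twist z -0.1926 dist 286
offset [-0.3859, 0.7416, 0.0] twist z -0.2228 dist 251
offset [-0.4115, 0.144, 0.2833] twist z -0.05 dist 156
```

Call:
apply_moves(offset=[[0, 0, -0.04], [0, 0, -0.1], [0, 0, -0.25], [0, 0, -0.408], [0, 0, -0.408]], twist=[[0, 0, 0], [0, 0, 0], [0, 0, 0], [0, 0, 0], [0, 0, 0]], claw=[0.5, 0.7, 1, 1, 1])

```text
t: 10.5
ee_pos: [564.2, 286.5, 235.3]
orientation: [-0.004, 0.995, -0.102, 0.007]
force: [0.6, -0.1, 0.6]
grip_width: 85.3
gripper_force: 0.0
```

Call:
apply_moves(offset=[[0.1379, 0.943, 0], [0.1379, 0.943, 0], [0.1379, 0.943, 0], [0.1379, 0.943, 0], [0.1379, 0.943, 0], [0.1379, 0.943, 0], [0.1379, 0.943, 0], [0.1379, 0.943, 0]], twist=[[0, 0, -0.1926], [0, 0, -0.1926], [0, 0, -0.1926], [0, 0, -0.1926], [0, 0, -0.1926], [0, 0, -0.1926], [0, 0, -0.1926], [0, 0, -0.1926]], claw=[1, 1, 1, 1, 1, 1, 1, 1])

```text
t: 11.3
ee_pos: [545.0, -0.7, 225.9]
orientation: [0.0, 0.98, 0.198, 0.001]
force: [0.1, 0.3, 0.1]
grip_width: 85.5
gripper_force: 0.0
```

Call:
apply_moves(offset=[[-0.3859, 0.7416, 0], [-0.3859, 0.7416, 0], [-0.3859, 0.7416, 0], [-0.3859, 0.7416, 0], [-0.3859, 0.7416, 0], [-0.3859, 0.7416, 0], [-0.3859, 0.7416, 0], [-0.3859, 0.7416, 0]], twist=[[0, 0, -0.2228], [0, 0, -0.2228], [0, 0, -0.2228], [0, 0, -0.2228], [0, 0, -0.2228], [0, 0, -0.2228], [0, 0, -0.2228], [0, 0, -0.2228]], claw=[1, 1, 1, 1, 1, 1, 1, 1])

```text
t: 12.1
ee_pos: [525.6, -248.7, 225.1]
orientation: [-0.0, 0.852, 0.523, 0.0]
force: [-0.9, -0.1, -0.4]
grip_width: 85.2
gripper_force: 0.0
```

Run:
```python
from h import *
import f3
s=env.observe(); print(s['t'],s['ee_pos'],s['orientation'])
T=shot('top','top3');S=shot('scene','scene3')
for n,p in(('top',T),('scene',S)):
    print(n,f3.edges(p,p['color'],562.1,285.4,-.205,93,75,52,['+x','-x','+y','-y']),f3.edges(p,p['color'],562.1,285.4,-.205,85,75,55,['+x','-x','+y','-y'],{'-y':(.35,.9)}))
a=cv2.resize(S['color'][150:250,340:460,::-1],(720,600),interpolation=cv2.INTER_CUBIC)
cv2.imwrite('pics/v5.png',a)
```

```text
12.1 [ 525.6061445  -248.71063994  225.12046811] [-1.23580605e-04  8.52287995e-01  5.23072746e-01  2.48542656e-04]
top {'+x': [(np.float64(3.0), -424)], '-x': [(np.float64(2.75), 891)], '+y': [(np.float64(1.0), -433)], '-y': [(np.float64(-4.75), 447), (np.float64(-4.0), 449), (np.float64(2.25), 651)]} {'+x': [(np.float64(4.0), -421)], '-x': [(np.float64(2.75), 886)], '+y': [(np.float64(1.0), -432)], '-y': [(np.float64(-6.25), 105), (np.float64(1.25), 521), (np.float64(7.0), 714)]}
scene {'+x': [(np.float64(-0.75), -620), (np.float64(0.0), -622)], '-x': [(np.float64(-2.5), 332), (np.float64(-1.75), 336), (np.float64(-0.5), 346)], '+y': [(np.float64(0.5), -354)], '-y': [(np.float64(-1.5), 443), (np.float64(1.25), 496)]} {'+x': [(np.float64(0.5), -135), (np.float64(7.0), -192)], '-x': [(np.float64(7.75), -222)], '+y': [(np.float64(0.75), -351)], '-y': [(np.float64(1.75), 499), (np.float64(3.0), 497), (np.float64(6.25), 536)]}
```

View pics/v5.png

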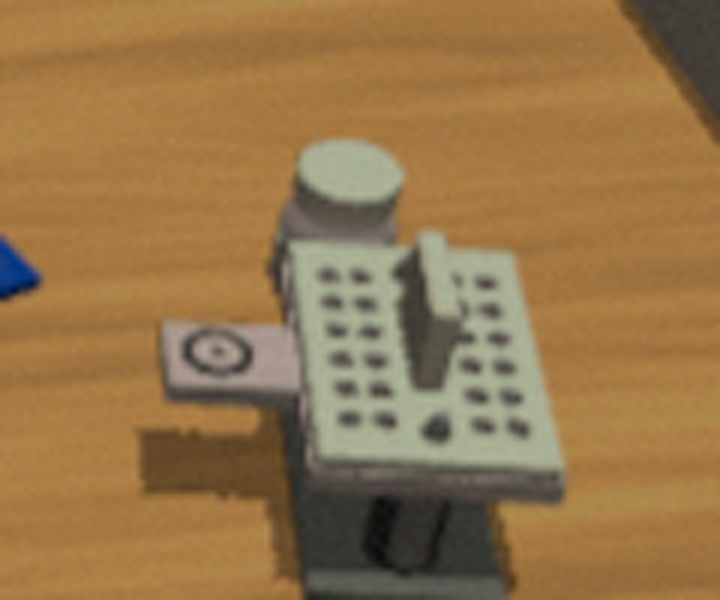

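The plate lies flush, and the near pin shows in its hole at crop (437,428). Next, the jack.

Call:
apply_moves(offset=[[-0.4115, 0.144, 0.2], [-0.4115, 0.144, 0.2833], [-0.4115, 0.144, 0.2833], [-0.4115, 0.144, 0.2833], [-0.4115, 0.144, 0.2833], [-0.4115, 0.144, 0.2833]], twist=[[0, 0, -0.05], [0, 0, -0.05], [0, 0, -0.05], [0, 0, -0.05], [0, 0, -0.05], [0, 0, -0.05]], claw=[1, 1, 1, 1, 1, 1])

```text
t: 12.8
ee_pos: [508.8, -378.3, 141.6]
orientation: [0.001, 0.808, 0.589, 0.0]
force: [0.1, 0.3, 0.3]
grip_width: 85.8
gripper_force: 0.0
```

Call:
apply_moves(offset=[[0, 0, 0.1], [0, 0, 0.2], [0, 0, 0.29], [0, 0, 0.3133], [0, 0, 0.3133]], twist=[[0, 0, 0], [0, 0, 0], [0, 0, 0], [0, 0, 0], [0, 0, 0]], claw=[1, 1, 1, 1, 1])

```text
t: 13.3
ee_pos: [508.2, -378.5, 46.7]
orientation: [0.0, 0.808, 0.589, 0.0]
force: [0.5, -0.4, 0.7]
grip_width: 85.3
gripper_force: 0.0
```

Call:
apply_moves(offset=[[0, 0, 0], [0, 0, 0], [0, 0, 0], [0, 0, 0], [0, 0, 0], [0, 0, 0], [0, 0, 0], [0, 0, 0]], twist=[[0, 0, 0], [0, 0, 0], [0, 0, 0], [0, 0, 0], [0, 0, 0], [0, 0, 0], [0, 0, 0], [0, 0, 0]], claw=[-1, -1, -1, -1, -1, -1, -1, -1])

```text
t: 14.1
ee_pos: [507.8, -379.9, 47.3]
orientation: [0.001, 0.809, 0.588, 0.0]
force: [-2.2, 1.7, 6.3]
grip_width: 33.1
gripper_force: 61.2
```

```bash
echo '[507.5,-379.6,46,1.257]'>cmd.json; python3 mv.py 507.5 -379.6 140 1.257;python3 mv.py 500 -200 140 1.31;python3 mv.py 494.8 -37.7 140 1.366;python3 mv.py 494.8 -37.7 50 1.366
```

```text
offset [0.0, 0.0, -0.3133] twist z -0.0 dist 94
offset [0.5617, -0.2086, 0.0] twist z -0.0169 dist 180
offset [0.5182, -0.1562, 0.0] twist z -0.0178 dist 162
offset [0.0, 0.0, 0.3] twist z -0.0 dist 90
```

Call:
apply_moves(offset=[[0, 0, -0.03], [0, 0, -0.1], [0, 0, -0.2], [0, 0, -0.28], [0, 0, -0.3133], [0, 0, -0.3133]], twist=[[0, 0, 0], [0, 0, 0], [0, 0, 0], [0, 0, 0], [0, 0, 0], [0, 0, 0]], claw=[-1, -1, -1, -1, -1, -1])

```text
t: 14.7
ee_pos: [507.7, -379.8, 140.7]
orientation: [0.001, 0.809, 0.588, 0.0]
force: [0.6, -0.8, -8.7]
grip_width: 33.2
gripper_force: 61.5
```

Call:
apply_moves(offset=[[0.08, -0.03, 0], [0.2, -0.075, 0], [0.33, -0.12, 0], [0.45, -0.167, 0], [0.53, -0.197, 0], [0.5617, -0.2086, 0], [0.5617, -0.2086, 0]], twist=[[0, 0, -0.003], [0, 0, -0.006], [0, 0, -0.01], [0, 0, -0.0169], [0, 0, -0.0169], [0, 0, -0.0169], [0, 0, -0.0169]], claw=[-1, -1, -1, -1, -1, -1, -1])

```text
t: 15.4
ee_pos: [499.3, -198.7, 138.3]
orientation: [-0.001, 0.792, 0.61, -0.001]
force: [0.2, -0.9, -7.1]
grip_width: 33.4
gripper_force: 62.5
```

Call:
apply_moves(offset=[[0.08, -0.025, 0], [0.2, -0.06, 0], [0.33, -0.1, 0], [0.44, -0.133, 0], [0.5, -0.15, 0], [0.5182, -0.1562, 0], [0.5182, -0.1562, 0]], twist=[[0, 0, -0.003], [0, 0, -0.006], [0, 0, -0.01], [0, 0, -0.0178], [0, 0, -0.0178], [0, 0, -0.0178], [0, 0, -0.0178]], claw=[-1, -1, -1, -1, -1, -1, -1])

```text
t: 16.1
ee_pos: [494.7, -38.2, 139.4]
orientation: [-0.0, 0.776, 0.631, -0.001]
force: [-1.0, -0.9, -7.0]
grip_width: 33.2
gripper_force: 62.6
```

Call:
apply_moves(offset=[[0, 0, 0.06], [0, 0, 0.14], [0, 0, 0.22], [0, 0, 0.27], [0, 0, 0.29], [0, 0, 0.3], [0, 0, 0.3], [0, 0, 0.3]], twist=[[0, 0, 0], [0, 0, 0], [0, 0, 0], [0, 0, 0], [0, 0, 0], [0, 0, 0], [0, 0, 0], [0, 0, 0]], claw=[-1, -1, -1, -1, -1, -1, -1, -1])

```text
t: 16.9
ee_pos: [495.4, -38.1, 51.0]
orientation: [0.001, 0.776, 0.631, 0.001]
force: [1.3, 0.2, -7.9]
grip_width: 33.4
gripper_force: 62.5
```

```bash
python3 - <<'E'
from h import *
s=env.observe(); print(s['t'],s['ee_pos'],s['orientation'],s['force'])
T=shot('top','top4');S=shot('scene','scene4')
a=np.zeros((600,800,3),np.uint8)
a[:300]=cv2.resize(T['color'][150:255,110:390,::-1],(800,300),interpolation=cv2.INTER_CUBIC)
a[300:]=cv2.resize(S['color'][150:255,210:490,::-1],(800,300),interpolation=cv2.INTER_CUBIC)
cv2.imwrite('pics/v6.png',a)
for n,p in(('top',T),('scene',S)):
  q=s['ee_pos']
  for v in((q[0],q[1],1.366),): print(n,fitsoft('jack',[(p,p['color'])],v,q[2]-46,None,8))
E
python3 mv.py -n 525.4 109.2 49.5 1.366
```

```text
16.9 [495.39075164 -38.12876027  51.01690546] [7.27069471e-04 7.75705196e-01 6.31094779e-01 5.49059078e-04] [ 1.31892087  0.16045122 -7.87543082]
top (array([500.318, -37.916,   1.347]), np.float64(897.2))
scene (array([495.13 , -38.081,   1.375]), np.float64(440.9))Traceback (most recent call last):
  File "mv.py", line 5, in <module>
    a=[float(v) for v in sys.argv[1:]]
       ~~~~~^^^
ValueError: could not convert string to float: '-n'
```

View pics/v6.png

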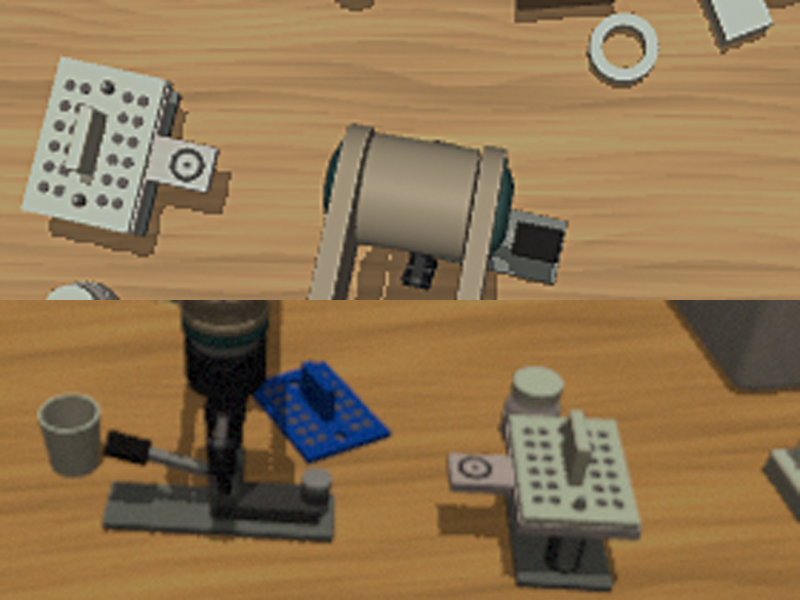

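```bash
python3 mv.py 525.4 109.2 48 1.366
```

```text
offset [0.5002, 0.0003, 0.0067] twist z -0.0 dist 150
```

Call:
apply_moves(offset=[[0.05, 0, 0.0067], [0.15, 0, 0.0067], [0.25, 0, 0.0067], [0.34, 0, 0.0067], [0.4, 0, 0.0067], [0.45, 0, 0.0067], [0.48, 0, 0.0067], [0.5002, 0.0003, 0.0067], [0.5002, 0.0003, 0.0067], [0.5002, 0.0003, 0.0067]], twist=[[0, 0, 0], [0, 0, 0], [0, 0, 0], [0, 0, 0], [0, 0, 0], [0, 0, 0], [0, 0, 0], [0, 0, 0], [0, 0, 0], [0, 0, 0]], claw=[-1, -1, -1, -1, -1, -1, -1, -1, -1, -1])

```text
t: 18.0
ee_pos: [525.2, 108.6, 47.9]
orientation: [0.0, 0.776, 0.631, -0.0]
force: [0.1, -0.4, -6.8]
grip_width: 33.4
gripper_force: 62.6
```

Run:
```python
from h import *
s=env.observe(); q=s['ee_pos']; print(s['t'],q,s['orientation'],s['force'])
T=shot('top','top5');S=shot('scene','scene5')
for n,p in(('top',T),('scene',S)):
  X=[q[0]+90*np.cos(1.366),q[1]+90*np.sin(1.366)]
  e=proj(p,[X+[85],[X[0]+22,X[1],85]]); print(n,'expected ring px',e[0].round(1))
  g=p['color'].mean(2); u,v=np.round(e[0]).astype(int); 
  # ring centroid: dark pixels on bright lug
  w=9; sub=g[v-w:v+w+1,u-w:u+w+1]; print(np.round(sub[3:-3,2:-2]).astype(int))
a=cv2.resize(S['color'][160:240,340:460,::-1],(800,533),interpolation=cv2.INTER_CUBIC)
cv2.imwrite('pics/v7.png',a)
```

```text
18.0 [525.21483196 108.5986097   47.91639613] [ 1.24367196e-04  7.75733717e-01  6.31060319e-01 -2.43256846e-04] [ 0.12534526 -0.41776348 -6.82950302]
top expected ring px [175.4 208.7]
[[149 147 148 147 148 147 148 148 148 149 148 148 148 149 148]
 [152 148 147 148 148 148 148 147 147 148 148 149 148 148 148]
 [151 149 148 148 148 148 147 147 148 148 148 147 147 147 147]
 [150 148 147 147 146 146 146 146 145 145 145 145 144 144 143]
 [147 146 145 144 144 144 144 143 143 142 143 141 141 141 141]
 [147 144 142 141 141 141 140 139 139 139 138 138 137 137 137]
 [143 141 138 138 138 137 137 136 136 136 136 135 135 134 133]
 [140 137 135 135 135 134 133 133 133 133 133 132 131 132 131]
 [139 135 133 131 131 131 131 130 130 130 129 129 129 128 128]
 [128 133 129 129 129 128 128 127 128 127 127 127 126 125 126]
 [118 130 128 126 126 125 125 124 124 124 124 124 123 122 123]
 [103 128 126 123 123 123 122 122 121 121 121 121 121 119 120]
 [ 75 125 123 121 120 120 120 118 119 118 118 117 116 116 116]]
scene expected ring px [375.3 208.1]
[[115 111 111 111 108 111 109 108 108 108 108 110 109 111 109]
 [131 128 128 122 116 117 114 114 116 116 107  99  98 109 111]
 [145 145 144 142 138 120 110 109 118 125 126 130 131 137 136]
 [147 151 149 125 111  90  90  99 102  97 106 133 147 150 149]
 [148 148 126  87  81 113 126 131 131 123 101  92 111 142 150]
 [144 145 102  61 118 146 154 134 137 149 144 106  74 104 139]
 [145 149  99  57 130 154 153 115  96 126 149 141  92  62 131]
 [140 151 101  58 101 143 151 135 121 135 153 142  92  59 131]
 [137 148 133  95  74  99 117 129 140 138 131 108  71  78 135]
 [132 148 149 136 109  69  63  89  98  98  84  65  72 115 145]
 [136 149 148 150 140 125 118 103  94  97 111 119 125 141 148]
 [123 141 137 143 148 147 147 139 135 136 148 147 149 150 146]
 [ 90 105 105 110 109 110 110 112 113 113 114 113 111 113 119]]
```

View pics/v7.png

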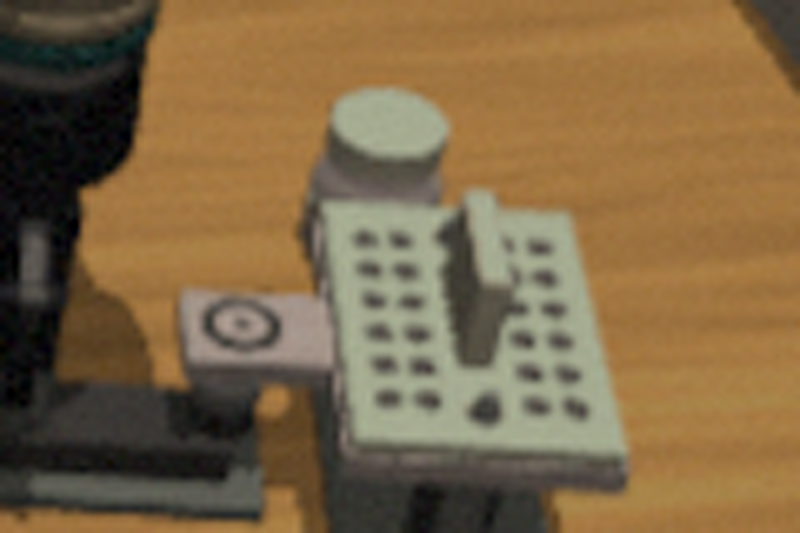

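Call:
apply_moves(offset=[[0.0033, 0, 0], [0.0033, 0, 0.003], [0.0033, 0, 0.005], [0.0033, 0, 0.0067], [0.0033, 0, 0.0067]], twist=[[0, 0, 0], [0, 0, 0], [0, 0, 0], [0, 0, 0], [0, 0, 0]], claw=[-1, -1, -1, -1, -1])

```text
t: 18.6
ee_pos: [526.0, 110.0, 47.3]
orientation: [0.0, 0.776, 0.631, 0.001]
force: [-5.6, -2.1, 2.2]
grip_width: 33.5
gripper_force: 64.1
```

Call:
apply_moves(offset=[[0, 0, 0], [0, 0, 0], [0, 0, 0], [0, 0, 0], [0, 0, 0], [0, 0, 0], [0, 0, 0]], twist=[[0, 0, 0], [0, 0, 0], [0, 0, 0], [0, 0, 0], [0, 0, 0], [0, 0, 0], [0, 0, 0]], claw=[0.9, 0.9, 0.9, 0.9, 0.9, 0.9, 0.9])

```text
t: 19.3
ee_pos: [525.5, 110.2, 45.9]
orientation: [0.0, 0.776, 0.631, -0.0]
force: [0.7, 0.4, -0.5]
grip_width: 81.2
gripper_force: 0.0
```

Call:
apply_moves(offset=[[0, 0, -0.05], [0, 0, -0.15], [0, 0, -0.3], [0, 0, -0.4], [0, 0, -0.4]], twist=[[0, 0, 0], [0, 0, 0], [0, 0, 0], [0, 0, 0], [0, 0, 0]], claw=[0.9, 0.9, 0.9, 0.5, -1])

```text
t: 19.8
ee_pos: [527.9, 110.5, 173.0]
orientation: [0.003, 0.776, 0.631, 0.005]
force: [-0.7, 0.9, 1.2]
grip_width: 54.2
gripper_force: 0.0
```

```bash
echo '[525.6,110.2,166,1.366]'>cmd.json; python3 mv.py 505.6 12 150 1.366
python3 - <<'E'
from h import *
s=env.observe(); print(s['t'],s['ee_pos'],s['orientation'],s['force'],s['grip_width'])
# jack at (525.6,110.2,1.366): pad points
for x,z in((-97,89),(-101,38)): print(place(np.array([[x,0,z]]),525.6,110.2,0,1.366))
E
```

```text
offset [-0.3341, 0.0013, 0.0533] twist z -0.0 dist 101
19.8 [527.91694612 110.53366511 173.02151332] [0.00291327 0.77557114 0.6312358  0.00471982] [-0.70431292  0.91897132  1.17065862] 54.23397050579381
[[505.87332852  15.22706474  89.        ]]
[[505.05985753  11.31065504  38.        ]]
```

Call:
apply_moves(offset=[[-0.3308, 0.0013, 0.0533], [-0.3308, 0.0013, 0.0533], [-0.3308, 0.0013, 0.0533], [-0.3308, 0.0013, 0.0533], [-0.3308, 0.0013, 0.1], [-0.3308, 0.0013, 0.15], [-0.3308, 0.0013, 0.2], [-0.3308, 0.0013, 0.22], [-0.3308, 0.0013, 0.22]], twist=[[0, 0, 0], [0, 0, 0], [0, 0, 0], [0, 0, 0], [0, 0, 0], [0, 0, 0], [0, 0, 0], [0, 0, 0], [0, 0, 0]], claw=[-1, -1, -1, -1, -1, -1, -1, -1, -1])

```text
t: 20.7
ee_pos: [505.1, 13.9, 98.6]
orientation: [-0.001, 0.775, 0.632, -0.001]
force: [-0.1, 1.1, -0.0]
grip_width: -0.1
gripper_force: 0.0
```

```bash
echo '[505.8,13,100,1.366]'>cmd.json
python3 - <<'E'
from h import *
s=env.observe(); print(s['t'],s['ee_pos'],s['force'],s['grip_width'])
T=shot('top');S=shot('scene','scene6')
for n,p in(('top',T),('scene',S)):
  for th in('handle_pad','saddle_top'):
    for o in env.outline_of(p,th)[:1]: ys,xs=np.nonzero(o['pixels']); print(n,th,o['p'],ray(p,(xs.mean(),ys.mean()),86 if 'h' in th[:1] else 55).round(1))
  X=place(np.array([[-97,0,89],[90,0,58],[-125,32,10],[-125,-32,10],[110,-32,10],[110,32,10]]),525.6,110.2,0,1.366)
  print(n,proj(p,X).round(1).tolist())
  if n=='scene':
    a=cv2.resize(p['color'][150:250,290:440,::-1],(800,533),interpolation=cv2.INTER_CUBIC)
    k=800/150
    for u,v in proj(p,X): cv2.circle(a,(int((u-290+.5)*k),int((v-150+.5)*k)),3,(0,0,255),-1)
    cv2.imwrite('pics/v8.png',a)
E
```

```text
20.7 [505.09638398  13.87284442  98.60673902] [-0.11772614  1.05783715 -0.04441636] -0.07129072484923811
top handle_pad 0.51 [525.5 151.4  86. ]
top [[241.7, 223.4], [177.1, 209.7], [251.2, 238.7], [256.2, 216.9], [176.9, 199.3], [171.5, 220.9]]
scene handle_pad 0.35 [594.1 228.9  86. ]
scene saddle_top 0.63 [555.5  88.6  55. ]
scene [[308.1, 203.5], [374.6, 215.4], [298.8, 216.2], [297.1, 231.1], [380.2, 236.0], [378.6, 220.7]]
```

View pics/v8.png

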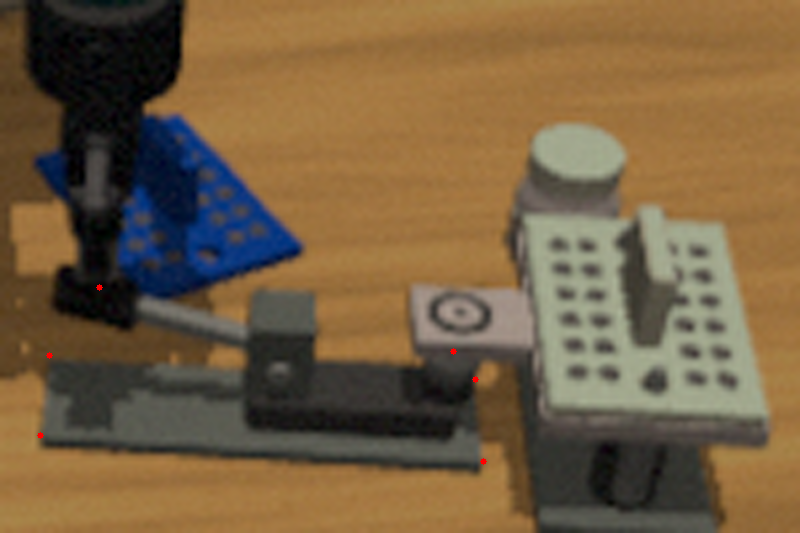

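The jack stands under the lug, and the finger is over the pad at crop (98,290). The base corners appear about 1.5 px lower than predicted, so I'll check the jack's sideways position against the ring.

Run:
```python
from h import *
import f3
S=shot('scene');T=shot('top')
L=lambda n:cv2.imread(f'pics/{n}.png')[:,:,::-1]
def tb(p,img,x,y,a,lab):
    # base top z10 centre offset: x -7.5, half 117.5 x 32
    c=place(np.array([[-7.5,0,0]]),x,y,0,a)[0]
    print(lab,'base z10',f3.edges(p,img,c[0],c[1],a,10,117.5,32,['+x','-x','+y','-y'],{'+y':(-.9,-.2),'-y':(-.9,.9)}),'\n   z0',f3.edges(p,img,c[0],c[1],a,0,117.5,32,['-y']))
    print('   tower top',f3.edges(p,img,x,y,a,82,17,17,['+x','-x','+y','-y']))
tb(S,L('scene0'),507.6,-379.7,1.257,'scene start')
tb(S,S['color'],525.6,110.2,1.366,'scene now')
tb(T,L('top0'),507.6,-379.7,1.257,'top start')
tb(T,T['color'],525.6,110.2,1.366,'top now')
```

```text
scene start base z10 {'+x': [(np.float64(-1.75), -171), (np.float64(5.75), 446)], '-x': [(np.float64(2.75), -308)], '+y': [(np.float64(-6.25), 236), (np.float64(-4.0), 224), (np.float64(-3.0), 225), (np.float64(-1.25), 214), (np.float64(-0.25), 217)], '-y': [(np.float64(1.0), 239)]} 
   z0 {'-y': [(np.float64(0.25), -481)]}
   tower top {'+x': [(np.float64(0.5), -346)], '-x': [(np.float64(1.0), -171), (np.float64(1.5), -171)], '+y': [(np.float64(-2.5), 190), (np.float64(-1.75), 190)], '-y': [(np.float64(-1.5), 322)]}
scene now base z10 {'+x': [(np.float64(-0.5), 166)], '-x': [(np.float64(-1.25), -250), (np.float64(4.75), -117), (np.float64(5.25), -116), (np.float64(6.0), -116), (np.float64(7.0), -114)], '+y': [(np.float64(-5.0), 89), (np.float64(-4.25), 87), (np.float64(-1.5), 87), (np.float64(-0.75), 86)], '-y': [(np.float64(-0.25), 277)]} 
   z0 {'-y': [(np.float64(-0.25), -532)]}
   tower top {'+x': [(np.float64(-0.25), 224)], '-x': [(np.float64(-2.25), -246)], '+y': [(np.float64(-3.25), 183)], '-y': [(np.float64(-3.0), 380)]}
top start base z10 {'+x': [(np.float64(-2.75), -109), (np.float64(3.25), 381)], '-x': [], '+y': [(np.float64(-6.25), -178), (np.float64(1.0), 445)], '-y': [(np.float64(-4.25), -293), (np.float64(1.25), -87)]} 
   z0 {'-y': [(np.float64(-6.0), -289), (np.float64(-0.75), -88), (np.float64(0.0), -82)]}
   tower top {'+x': [(np.float64(-0.75), -602)], '-x': [(np.float64(-1.75), -173)], '+y': [(np.float64(-3.5), -491), (np.float64(7.75), 189)], '-y': [(np.float64(-6.5), -348), (np.float64(1.25), 91)]}
top now base z10 {'+x': [(np.float64(1.25), 81), (np.float64(3.0), 81), (np.float64(3.75), 82)], '-x': [], '+y': [(np.float64(-1.75), 265), (np.float64(5.75), -156)], '-y': []} 
   z0 {'-y': []}
   tower top {'+x': [], '-x': [], '+y': [], '-y': []}
```

Base edges match the commanded pose within about 1 mm and the ring agrees, so the saddle is centred well enough. Now the trial stroke.

Call:
apply_moves(offset=[[0, 0, 0.02], [0, 0, 0.04], [0, 0, 0.06], [0, 0, 0.08], [0, 0, 0.1], [0, 0, 0.115], [0, 0, 0.13], [0, 0, 0.145], [0, 0, 0.16], [0, 0, 0.17]], twist=[[0, 0, 0], [0, 0, 0], [0, 0, 0], [0, 0, 0], [0, 0, 0], [0, 0, 0], [0, 0, 0], [0, 0, 0], [0, 0, 0], [0, 0, 0]], claw=[-1, -1, -1, -1, -1, -1, -1, -1, -1, -1])

```text
t: 22.1
ee_pos: [506.0, 12.1, 49.4]
orientation: [0.001, 0.776, 0.631, -0.0]
force: [-3.1, -3.3, 8.3]
grip_width: 0.2
gripper_force: 4.5
```

Call:
apply_moves(offset=[[0, 0, 0.006], [0, 0, 0.012], [0, 0, 0.018], [0, 0, 0.022], [0, 0, 0.022], [0, 0, 0.022]], twist=[[0, 0, 0], [0, 0, 0], [0, 0, 0], [0, 0, 0], [0, 0, 0], [0, 0, 0]], claw=[-1, -1, -1, -1, -1, -1])

```text
t: 22.7
ee_pos: [506.0, 12.6, 42.9]
orientation: [0.0, 0.776, 0.631, 0.0]
force: [-2.6, -2.1, 7.5]
grip_width: -0.2
gripper_force: 4.0
```

Call:
apply_moves(offset=[[0, 0, 0.003], [0, 0, 0.007], [0, 0, 0.01], [0, 0, 0.01], [0, 0, 0.01]], twist=[[0, 0, 0], [0, 0, 0], [0, 0, 0], [0, 0, 0], [0, 0, 0]], claw=[-1, -1, -1, -1, -1])

```text
t: 23.2
ee_pos: [506.1, 13.0, 40.0]
orientation: [0.0, 0.776, 0.631, 0.0]
force: [-1.2, -0.9, 8.4]
grip_width: -0.1
gripper_force: 4.1
```

Call:
apply_moves(offset=[[0, 0, 0.003], [0, 0, 0.006], [0, 0, 0.009], [0, 0, 0.009], [0, 0, 0.009]], twist=[[0, 0, 0], [0, 0, 0], [0, 0, 0], [0, 0, 0], [0, 0, 0]], claw=[-1, -1, -1, -1, -1])

```text
t: 23.7
ee_pos: [506.4, 13.1, 39.0]
orientation: [0.0, 0.776, 0.631, 0.001]
force: [-8.6, -1.1, 19.9]
grip_width: 0.0
gripper_force: 10.0
```

Run:
```python
from h import *
s=env.observe(); print(s['t'],s['ee_pos'],s['force'])
p=shot('scene','scene7')
a=cv2.resize(p['color'][150:250,290:440,::-1],(800,533),interpolation=cv2.INTER_CUBIC); cv2.imwrite('pics/v9.png',a)
```

```text
23.7 [506.41194393  13.08404871  38.9943778 ] [-8.64689803 -1.09309856 19.86931042]
```

View pics/v9.png

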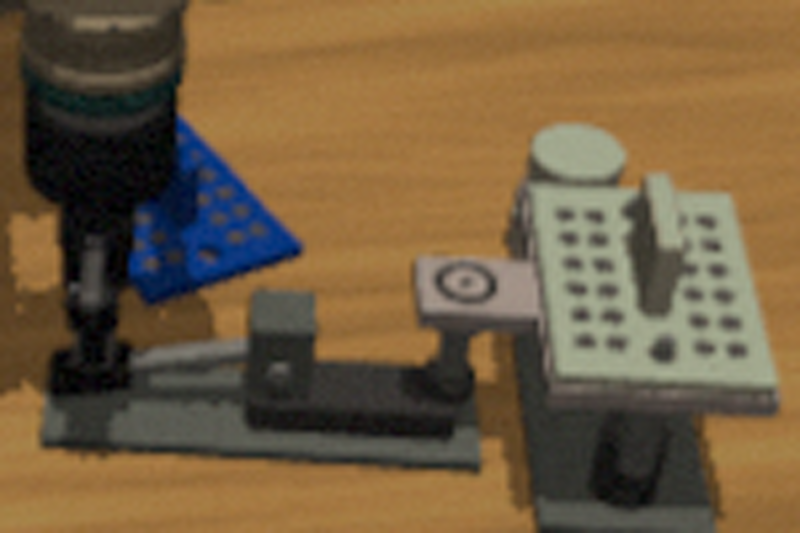

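The force jump from 8 to 20 N marks the stop. The platform is raised and the saddle shows under the lug near crop (455,345). I'll let the handle come up fully.

Call:
apply_moves(offset=[[0, 0, -0.02], [0, 0, -0.04], [0, 0, -0.065], [0, 0, -0.09], [0, 0, -0.115], [0, 0, -0.14], [0, 0, -0.165], [0, 0, -0.19], [0, 0, -0.22], [0, 0, -0.245]], twist=[[0, 0, 0], [0, 0, 0], [0, 0, 0], [0, 0, 0], [0, 0, 0], [0, 0, 0], [0, 0, 0], [0, 0, 0], [0, 0, 0], [0, 0, 0]], claw=[-1, -1, -1, -1, -1, -1, -1, -1, -1, -1])

```text
t: 24.75
ee_pos: [505.7, 13.0, 110.9]
orientation: [0.0, 0.776, 0.631, 0.0]
force: [0.0, -0.3, -0.1]
grip_width: 0.2
gripper_force: 0.0
```

Call:
apply_moves(offset=[[0, 0, 0], [0, 0, 0], [0, 0, 0], [0, 0, 0], [0, 0, 0], [0, 0, 0], [0, 0, 0], [0, 0, 0], [0, 0, 0], [0, 0, 0]], twist=[[0, 0, 0], [0, 0, 0], [0, 0, 0], [0, 0, 0], [0, 0, 0], [0, 0, 0], [0, 0, 0], [0, 0, 0], [0, 0, 0], [0, 0, 0]], claw=[-1, -1, -1, -1, -1, -1, -1, -1, -1, -1])

```text
t: 25.75
ee_pos: [505.7, 12.9, 110.2]
orientation: [0.0, 0.776, 0.631, -0.0]
force: [-0.5, 0.4, 0.1]
grip_width: -0.0
gripper_force: 0.0
```

Call:
apply_moves(offset=[[0, 0, 0], [0, 0, 0], [0, 0, 0], [0, 0, 0], [0, 0, 0], [0, 0, 0], [0, 0, 0], [0, 0, 0], [0, 0, 0], [0, 0, 0]], twist=[[0, 0, 0], [0, 0, 0], [0, 0, 0], [0, 0, 0], [0, 0, 0], [0, 0, 0], [0, 0, 0], [0, 0, 0], [0, 0, 0], [0, 0, 0]], claw=[-1, -1, -1, -1, -1, -1, -1, -1, -1, -1])

```text
t: 26.75
ee_pos: [505.7, 12.9, 110.2]
orientation: [0.0, 0.776, 0.631, -0.0]
force: [-0.7, 1.2, 0.7]
grip_width: -0.2
gripper_force: 0.0
```

Run:
```python
from h import *
s=env.observe(); print(s['t'],s['ee_pos'],s['force'])
p=shot('scene','scene8'); q=cv2.imread('pics/scene6.png')[:,:,::-1].astype(float)
d=np.abs(p['color']-q).max(2); ys,xs=np.nonzero(d[150:250,290:440]>40)
print('changed px: jack/handle',((xs>15)&(xs<75)&(ys>45)).sum(),'platform',(xs>75).sum())
a=cv2.resize(p['color'][150:250,290:440,::-1],(800,533),interpolation=cv2.INTER_CUBIC); cv2.imwrite('pics/v10.png',a)
```

```text
26.75 [505.69756528  12.89872882 110.17419751] [-0.66162148  1.17819079  0.70805926]
changed px: jack/handle 11 platform 0
```

View pics/v10.png

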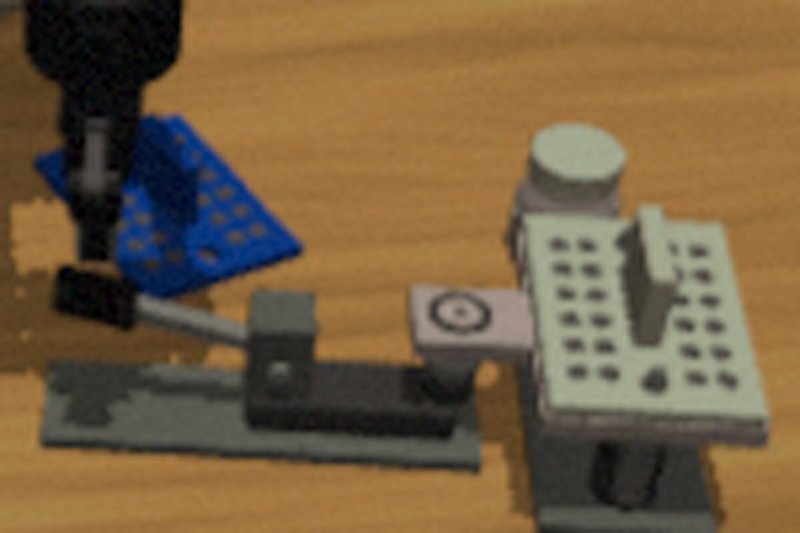

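The handle is fully up at crop (95,295), the platform is back down and the jack has not moved. Now the second stroke, and hold.

Call:
apply_moves(offset=[[0, 0, 0.03], [0, 0, 0.05], [0, 0, 0.07], [0, 0, 0.09], [0, 0, 0.11], [0, 0, 0.13], [0, 0, 0.15], [0, 0, 0.17], [0, 0, 0.19], [0, 0, 0.205]], twist=[[0, 0, 0], [0, 0, 0], [0, 0, 0], [0, 0, 0], [0, 0, 0], [0, 0, 0], [0, 0, 0], [0, 0, 0], [0, 0, 0], [0, 0, 0]], claw=[-1, -1, -1, -1, -1, -1, -1, -1, -1, -1])

```text
t: 27.8
ee_pos: [506.1, 12.1, 49.3]
orientation: [0.001, 0.776, 0.631, -0.0]
force: [-3.0, -4.2, 8.9]
grip_width: 0.2
gripper_force: 4.7
```

Call:
apply_moves(offset=[[0, 0, 0.01], [0, 0, 0.018], [0, 0, 0.025], [0, 0, 0.03], [0, 0, 0.035], [0, 0, 0.04], [0, 0, 0.04], [0, 0, 0.04], [0, 0, 0.04]], twist=[[0, 0, 0], [0, 0, 0], [0, 0, 0], [0, 0, 0], [0, 0, 0], [0, 0, 0], [0, 0, 0], [0, 0, 0], [0, 0, 0]], claw=[-1, -1, -1, -1, -1, -1, -1, -1, -1])

```text
t: 28.7
ee_pos: [506.6, 13.1, 39.1]
orientation: [0.001, 0.776, 0.631, 0.001]
force: [-7.7, -0.1, 19.8]
grip_width: 0.4
gripper_force: 9.6
```

Run:
```python
from h import *
s=env.observe(); print(s['t'],s['ee_pos'],s['force'],np.abs(s['dq']).max())
p=shot('scene','scene9'); q=cv2.imread('pics/scene7.png')[:,:,::-1].astype(float)
d=np.abs(p['color']-q).max(2); ys,xs=np.nonzero(d[150:250,290:440]>40); print('changed vs first down:',len(xs))
```

```text
28.7 [506.55094783  13.0665482   39.06467433] [-7.7487809  -0.08315515 19.82041625] 0.002553566705888591
changed vs first down: 0
```

```bash
python3 -c "
from plant import env
print(env.sign_off())"
```

```text
the job is handed in; nothing more can be done
None
```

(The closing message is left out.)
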